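# Edge a flush board out of the printing base and clamp it in the board holder

## Task

Take the flat board out of the stencil-printing base: it lies level with the guide strips on both sides and behind it, so press lightly on its face and edge it out over the base's open front until enough hangs over to be pinched by its two long sides. Lay it flat, lengthwise and centred on the two rails of the board holder, let go, then push the holder's sliding jaw up until the board is nipped between both jaws with no play. Press and push gently, do not drop the board and leave everything else on the bench where it is.

Things in the scene. Friction and masses are not known exactly. Their poses are not given: they have to be found in the camera images.
- print_base: (mm) fixed grey block, aluminium top plate, 184 x 126, hinge and clamp bar up to 102 high along its back (beyond x = +82). Origin on the bench under the middle of the board's nest; +x from its open front to its back, z up. Nest floor z = 55. Steel strips 5 thick (tops z = 60, level with the board) at both sides, inner faces y = +-33, and behind, face x = +71.5. Left or right of the robot
- base_front (a point): middle of the base's straight front edge, on the nest floor (base x = -75, z = 55 mm), same axes as the base; this end has no strip and the space in front of it is free down to the bench. A board tips off once its middle has passed this edge
- board_centre (a point): (mm) middle and centre of mass of the board; x along its length, z up. Stiff flat board, green face, aluminium back, 140 x 62 x 5, plain rectangle, 0.10 to 0.17 kg. Starts in the nest at base x = 0, y = 0, z = 57.5, parallel to the base, front end 5 short of the front edge, 2 of play at each side. A fingertip pressed on it with 5 to 20 N drags it; friction varies, so it may slip
- holder: (mm) board holder, fixed: grey base plate 262 x 96 (top z = 16) with two steel rails along x, tops z = 45, 10 wide, at y = +-17, free space outside them. Origin on the bench under the middle of a clamped board, z up. Fixed jaw at the +x end: face x = +70, 76 wide, top z = 64. Sliding jaw at the -x end. Rail bracket at x = -151 to -135, top z = 47. On the side where the base is not
- rest_centre (a point): point midway between the rails at the height of their tops (holder x = 0, y = 0, z = 45 mm), axes of the holder: the middle of the underside of a clamped board, whose length lies along x
- jaw_face (a point): middle of the sliding jaw's gripping face (faces holder +x), 2.5 mm above the rail tops; holder x = -0.105 + joint value. The jaw is a block 16 thick (x; its back face is 16 mm behind this point), 76 wide (y), top z = 72 mm, with a small black knob on each side. It slides only along the holder's x
- jaw (a joint): travel of the sliding jaw in m: 0 = wide open (175 mm between the jaws), grows as it is pushed to holder +x towards the fixed jaw; 0.035 = jaws 140 mm apart; it moves against about 2 N of friction and stays where it is left; starts between 0 and 0.012
- heat_tape: bystander: flat roll of amber tape, 58 across, 16 high; leave alone
- tip_tin: bystander: small round white tin, 50 across, 24 high; leave alone
- side_cutters: bystander: side cutters with blue grips, 106 long; leave alone
- flux_bottle: bystander: amber dropper bottle, 35 across, 102 high, standing; leave alone
Mind the look-alikes: they are no part of the job. Leave any blue or brown look-alike of the part that bears board_centre alone.

How it is judged:
By the outcome, as a careful person would: the job done as asked, in the order asked, and still so for the second after the job is handed in, with the robot touching nothing.
It also fails if it takes over 64 s, if anything falls off the work surface, if the arm or the gripper's body presses on something with over 40 N, if the wrist force passes 120 N, or if a joint passes its speed limit or range.

## Robot

A 6-joint arm with a two-finger parallel gripper is mounted at the origin on a cart in front of the work surface, level with it; the furniture and walls round the work are solid. World frame = base frame: x ahead of the robot, y to its left, z up, the work surface at z = 0. Lengths are in mm, angles in rad, forces in N, time in s.
With the tool pointing down it reaches from about 375 to 750 mm from the base axis. Payload 9 kg.
Tool frame: the origin (TCP) lies between the finger pads; the fingertips stand 19 mm ahead of it and the grasp point (between the pads) is the TCP; z points along the fingers, y is the direction in which the jaws open and shut (so a half turn about z gives the same grasp; the last joint's range is limited). The gripper opens to 85 mm and grips with 20 to 120 N. Pads are 22 mm wide; open, the fingers measure 114 mm over their backs; the gripper's body (76 mm by 85 mm) begins 54 mm behind the grasp point. The pads swing forward as they close: fully open they stand 13 mm farther back than shut.
Start: joints at [-1.509, 0.104, 0.097, 1.564, 0, 1.353], TCP at [165.707, -576.694, 250.331] pointing down, gripper open.
Joint ranges: [-2.99, 2.99], [-0.84, 1.86], [-1.1, 1.16], [-1.84, 2.11], [-1.51, 1.56], [-3.14, 3.14]. Speed limits (rad/s): [2.22, 2.22, 2.57, 3.14, 3.14, 3.14].

## Interface

Orientations are given as a 3x3 rotation matrix whose columns are the frame's x, y, z axes.
In Python, from rig import r gives the robot as it stands. The module is installed in compiled form; this text tells all that it offers.
- The arm moves only by the tool send_rows, never from a script. Its argument "steps" is a list of rows, each a list of 7 numbers: the turn, a rotation vector about the world's x, y, z in units of pi rad (1.0 is pi rad), then the shift along the world's x, y, z in units of 20 cm (1.0 is 20 cm), then the opening, from 0 (shut) to 1 (fully open). In form: [[ax, ay, az, dx, dy, dz, hand], ...]. A call has 1 to 12 rows; each row shifts and turns the commanded pose from where the row before left it; what a row does not reach is not made up. A row lasts 1/12 s, in which the tool goes at most 41.7 mm and 7.16 degrees, less where a joint would pass 70% of its speed; a pose out of reach is approached as far as the arm can. A call with a number of a shift or a turn outside -1 to 1 is refused whole. A call with a gripper value outside its range is refused whole. The fingers move at their own pace and stop on an object; "force" is the grip in N (left out, the last holds). Time passes only in rows, so rows that do not move let the fingers close. It gives the time, the measured TCP pose, the force and the opening at its end, in the units of the state.
- r.get_state(): the state, without advancing time (a new reading comes with each control period).
- r.capture(name): name is "side" or "top" or "wrist"; returns the picture (420x560x3 uint8, blue, green, red); there is no depth.
- r.get_calibration(name): a dict with "intrinsics" (3x3 intrinsics, pixels), "extrinsics" (4x4, takes a point from camera to world coordinates). Camera axes: x right, y up, looking along -z (the intrinsics and any distortion apply to the point x, -y, -z); pixel columns grow to the right and rows downward; lengths in mm; the calibration is good to about 2 mm. A picture is of the moment at which its call begins: read the wrist's pose just before it. get_calibration takes no time and is no camera call; for the wrist camera it gives the pose at the moment of the call.
- r.job_done(): hands the job in, once; it reports no verdict.
The state is a dict: "time": time; "joint_pos": joint angles; "qvel": joint speeds; "effort": joint torques, N m; "eef_pos": TCP position; "ee_rot": TCP orientation; "contact_force": force on the tool from outside, world axes, zero at the start; "wrist_torque": the same for the moment, N m; "opening": opening from 0.0 (shut) to 1.0 (fully open).
Only numpy, scipy, OpenCV 4.12 (cv2) and the standard library are available. Lean on these libraries where they do the work, as an engineer would, in place of code of your own. Each camera call takes 0.05 s, during which the arm holds its last target. There are 200 camera calls.

## Working session

There is one attempt and no reset: what is moved stays moved. The work goes in short steps, Python scripts to look and compute and a tool call to move; the robot and the scene stay as the last step left them, time stands still between calls to the robot, and variables do not carry over. Pictures are saved under pics/ and viewed, about 8 in all and at most 12, crops included, and the job is handed in when it is done.

Besides the shell and the picture viewer there is one more tool, called after "Request:" by a JSON object that holds its "api" and its "payload", one argument or row to a line. send_rows: Moves the arm, as the interface text tells. Its arguments: {"type":"object","properties":{"steps":{"type":"array"},"force":{"type":"number"}},"required":["steps"]}

```bash
mkdir -p pics
python3 - <<'E'
from rig import r
import cv2,numpy as np
s=r.get_state();print({k:np.round(v,3).tolist() for k,v in s.items()})
for n in("side","top"):
    cv2.imwrite(f"pics/{n}0.png",r.capture(n));c=r.get_calibration(n);print(n,{k:np.round(v,3).tolist() if not isinstance(v,str) else v for k,v in c.items()})
E
```

```text
{'time': 0.0, 'joint_pos': [-1.509, 0.105, 0.096, 1.564, 0.0, 1.353], 'qvel': [0.0, 0.001, 0.0, -0.0, -0.002, -0.001], 'effort': [0.001, -55.693, 50.364, 0.017, -0.0, -0.0], 'eef_pos': [165.691, -576.346, 249.524], 'ee_rot': [[0.961, 0.276, -0.0], [0.276, -0.961, 0.001], [0.0, -0.001, -1.0]], 'contact_force': [-0.098, -0.283, 0.308], 'wrist_torque': [-0.006, -0.004, 0.035], 'opening': 0.999}
side {'intrinsics': [[409.072, 0.0, 281.058], [0.0, 409.072, 213.874], [0.0, 0.0, 1.0]], 'extrinsics': [[-1.0, -0.008, 0.001, 579.663], [0.005, -0.604, 0.797, 893.848], [-0.006, 0.797, 0.604, 814.358], [0.0, 0.0, 0.0, 1.0]]}
top {'intrinsics': [[426.824, 0.0, 280.07], [0.0, 426.824, 211.186], [0.0, 0.0, 1.0]], 'extrinsics': [[-0.014, 0.994, -0.108, 426.304], [-1.0, -0.015, -0.005, -85.755], [-0.007, 0.108, 0.994, 1195.068], [0.0, 0.0, 0.0, 1.0]]}
```

View pics/top0.png

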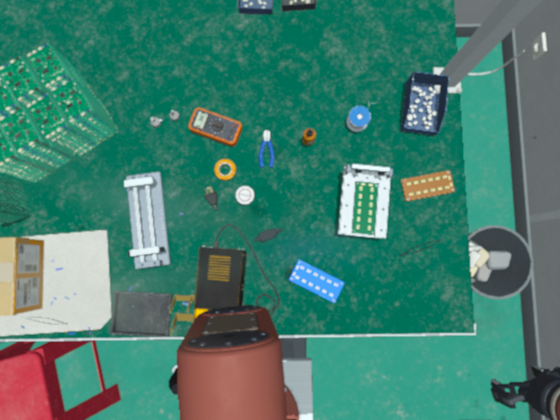

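View pics/side0.png

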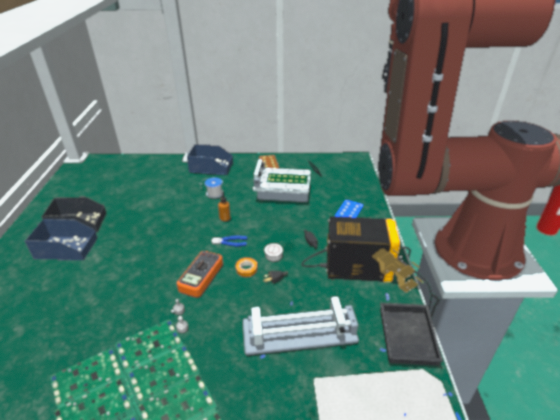

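Top view: the print base is at about (365,203) with its open front toward the robot. The holder is at about (148,220), and the blue and brown boards are look-alikes. I'll zoom in on the base and the holder.

```bash
cat > h.py <<'E'
from rig import r
import cv2,numpy as np
def ray(cal,px,z):
    K=np.array(cal["intrinsics"]);E=np.array(cal["extrinsics"])
    px=np.atleast_2d(px).astype(float);n=len(px)
    d=np.c_[(px[:,0]-K[0,2])/K[0,0],-(px[:,1]-K[1,2])/K[1,1],-np.ones(n)]@E[:3,:3].T
    o=E[:3,3];return o+d*((z-o[2])/d[:,2])[:,None]
def proj(cal,P):
    K=np.array(cal["intrinsics"]);E=np.array(cal["extrinsics"])
    p=(np.atleast_2d(P)-E[:3,3])@E[:3,:3]
    return np.c_[K[0,0]*p[:,0]/-p[:,2]+K[0,2],K[1,1]*p[:,1]/p[:,2]*1+K[1,2]]
E
python3 - <<'E'
from h import *
t=cv2.imread("pics/top0.png");s=cv2.imread("pics/side0.png")
a=cv2.resize(t[155:275,110:190],None,fx=5,fy=5,interpolation=2);b=cv2.resize(s[285:365,230:370],(400,230),interpolation=2)
c=cv2.resize(t[155:245,330:400],(400,370))[:370]
cv2.imwrite("pics/z0.png",np.hstack([a,np.vstack([b,c])]))
cal=r.get_calibration("top")
for z,hsv in((60,0),):
    H=cv2.cvtColor(t,cv2.COLOR_BGR2HSV);print(H[200:215:5,355:385:3].tolist()[0])
print(ray(cal,[(365,203)],60),ray(cal,[(148,220)],45))
E
```

```text
[[76, 165, 141], [75, 152, 149], [76, 165, 148], [77, 185, 142], [77, 185, 142], [76, 172, 153], [78, 190, 142], [79, 92, 167], [98, 20, 246], [97, 19, 248]]
[[ 567.89991914 -307.46031561   60.        ]] [[532.02889627 278.44837728  45.        ]]
```

View pics/z0.png

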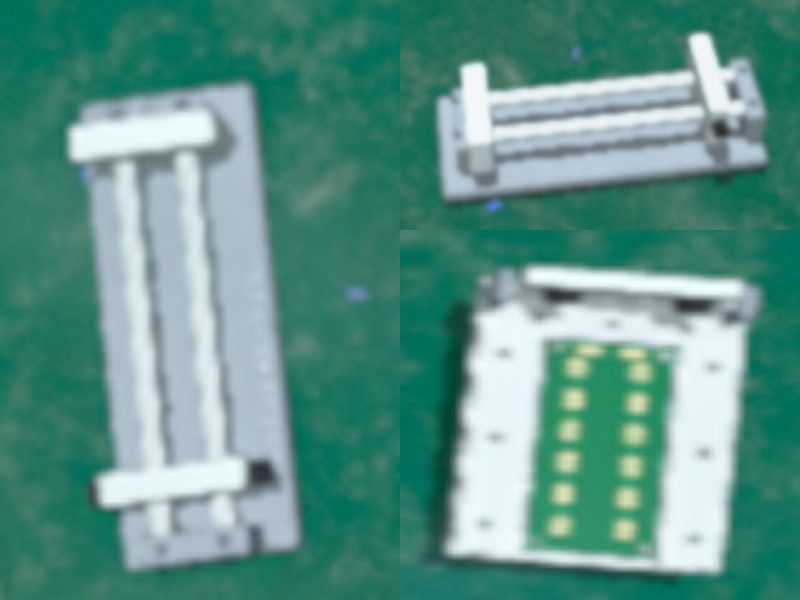

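Run:
```python
from h import *
s=r.get_state();c=r.get_calibration("wrist")
R=np.array(s["ee_rot"]);E=np.array(c["extrinsics"])
print(R.T@(E[:3,3]-s["eef_pos"]),"\n",R.T@E[:3,:3],c["intrinsics"],E[:3,3],-E[:3,2])
```

```text
[  77.16833994   -0.24390681 -123.39903445] 
 [[-1.61032962e-04  9.52700087e-01  3.03912025e-01]
 [ 9.99999804e-01  3.37532186e-04 -5.28225273e-04]
 [-6.05820353e-04  3.03911880e-01 -9.52699954e-01]] [[366.57518954   0.         281.83595362]
 [  0.         366.57518954 209.91508682]
 [  0.           0.           1.        ]] [ 239.79396583 -554.98157791  373.0436596 ] [-0.29202785 -0.08331324 -0.95277418]
```

Request:
{"api": "send_rows", "payload": {
  "steps": [
    [0,0,-0.011,0.14,0.095,0,0],
    [0,0,-0.011,0.14,0.095,0,0],
    [0,0,-0.011,0.14,0.095,0,0],
    [0,0,-0.011,0.14,0.095,0,0],
    [0,0,-0.011,0.14,0.095,0,0],
    [0,0,-0.011,0.14,0.095,0,0],
    [0,0,-0.011,0.14,0.095,0,0],
    [0,0,-0.011,0.14,0.095,0,0],
    [0,0,-0.011,0.14,0.095,0,0],
    [0,0,-0.011,0.14,0.095,0,0],
    [0,0,-0.011,0.14,0.095,0,0],
    [0,0,0,0.14,0.095,0,0]
  ]
}}

```text
time: 1.1
eef_pos: [502.9, -347.3, 249.9]
ee_rot: [[0.995, -0.102, -0.0], [-0.102, -0.995, 0.0], [-0.0, -0.0, -1.0]]
contact_force: [-0.0, -0.7, 0.6]
opening: -0.001
```

Request:
{"api": "send_rows", "payload": {
  "steps": [
    [0,0,0,0.14,0.095,0,0],
    [0,0,0,0.14,0.09,0,0],
    [0,0,0,0.08,0.03,0,0],
    [0,0,0,0,0,0,0],
    [0,0,0,0,0,0,0],
    [0,0,0,0,0,0,0]
  ]
}}

```text
time: 1.6
eef_pos: [573.2, -305.9, 249.9]
ee_rot: [[0.995, -0.1, -0.001], [-0.1, -0.995, 0.0], [-0.001, -0.0, -1.0]]
contact_force: [-0.2, -0.0, -0.0]
opening: -0.0
```

Run:
```python
from h import *
s=r.get_state();print(s["time"],s["eef_pos"],np.round(s["ee_rot"],3).tolist(),s["contact_force"],s["opening"],np.max(np.abs(s["qvel"])))
c=r.get_calibration("wrist");im=r.capture("wrist");cv2.imwrite("pics/w1.png",im)
import pickle;pickle.dump(c,open("w1.pkl","wb"))
```

```text
1.6 [ 573.20791189 -305.88137241  249.90214328] [[0.995, -0.1, -0.001], [-0.1, -0.995, 0.0], [-0.001, -0.0, -1.0]] [-0.23403026 -0.04685962 -0.04323986] -0.00020477275103603703 0.016452372355970035
```

View pics/w1.png

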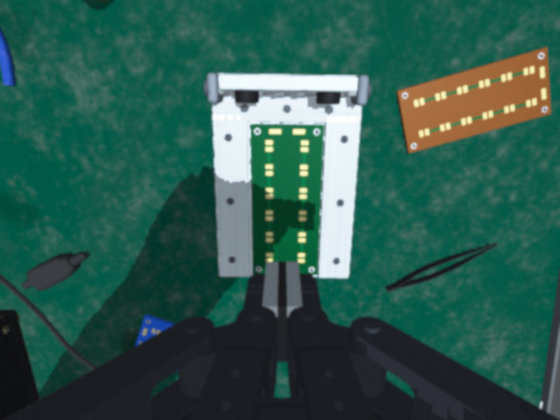

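```bash
cat > board.py <<'E'
from h import *
def edges(im,c,z,r0,r1,c0,c1):
    S=cv2.cvtColor(im,cv2.COLOR_BGR2HSV)[...,1].astype(float)
    L=[];R=[]
    for v in range(r0,r1):
        m=(S[v]>90)
        mid=(c0+c1)//2
        row=S[v]
        l=[u for u in range(c0,mid) if row[u]<90<=row[u+1]];q=[u for u in range(mid,c1) if row[u]>=90>row[u+1]]
        if l:u=l[0];L.append((u+(90-row[u])/(row[u+1]-row[u]),v))
        if q:u=q[-1];R.append((u+(row[u]-90)/(row[u]-row[u+1]),v))
    return [ray(c,np.array(X),z) for X in(L,R)]
def fit(P):
    vx,vy,x,y=cv2.fitLine(P[:,:2].astype(np.float32),cv2.DIST_HUBER,0,.01,.01).ravel()
    if vx<0:vx,vy=-vx,-vy
    return np.degrees(np.arctan2(vy,vx)),np.array([x,y]),np.array([vx,vy])
E
python3 - <<'E'
from board import *
import pickle
c=pickle.load(open("w1.pkl","rb"));im=cv2.imread("pics/w1.png")
L,R=edges(im,c,60,135,262,230,350)
fl,fr=fit(L),fit(R);print(fl,fr)
a=np.radians((fl[0]+fr[0])/2);n=np.array([-np.sin(a),np.cos(a)]);x=np.array([np.cos(a),np.sin(a)])
print("width",n@(fl[1]-fr[1]),"yc",(n@fl[1]+n@fr[1])/2)
S=cv2.cvtColor(im,cv2.COLOR_BGR2HSV)[...,1]
print("col290",[(v,int(S[v,288])) for v in range(115,130)]);print([(v,int(S[v,310])) for v in range(268,284)],[(v,im[v,310].tolist()) for v in range(270,284)]);print([(v,im[v,340].tolist()) for v in range(270,284)])
# front edge of the white strip right
P=ray(c,[(288,123),(310,275),(340,277),(225,277)],60);print(P,P[:,:2]@x)
# white outline
E
```

```text
(np.float32(-6.219054), array([ 564.5342 , -278.45898], dtype=float32), array([ 0.994115  , -0.10832998], dtype=float32)) (np.float32(-6.3610706), array([ 543.6387 , -337.01868], dtype=float32), array([ 0.99384344, -0.11079369], dtype=float32))
width 60.496513 yc -245.17946
col290 [(115, 17), (116, 18), (117, 17), (118, 17), (119, 17), (120, 19), (121, 23), (122, 23), (123, 32), (124, 47), (125, 105), (126, 176), (127, 201), (128, 197), (129, 199)]
[(268, 27), (269, 27), (270, 26), (271, 32), (272, 48), (273, 78), (274, 103), (275, 73), (276, 55), (277, 64), (278, 50), (279, 60), (280, 53), (281, 51), (282, 66), (283, 53)] [(270, [185, 181, 166]), (271, [179, 181, 158]), (272, [146, 154, 125]), (273, [92, 105, 73]), (274, [52, 62, 37]), (275, [39, 42, 30]), (276, [37, 33, 29]), (277, [36, 31, 27]), (278, [36, 31, 29]), (279, [34, 28, 26]), (280, [34, 30, 27]), (281, [35, 30, 28]), (282, [35, 31, 26]), (283, [34, 31, 27])]
[(270, [246, 241, 230]), (271, [246, 241, 230]), (272, [246, 241, 230]), (273, [246, 241, 230]), (274, [246, 241, 230]), (275, [245, 240, 229]), (276, [242, 236, 222]), (277, [222, 216, 190]), (278, [167, 166, 134]), (279, [111, 120, 74]), (280, [82, 99, 33]), (281, [74, 93, 14]), (282, [73, 93, 8]), (283, [74, 93, 5])]
[[ 625.56377153 -316.50449438   60.        ]
 [ 483.00622048 -323.87210696   60.        ]
 [ 478.0035122  -352.15608267   60.        ]
 [ 489.0679991  -243.13476956   60.        ]] [656.47470946 515.58256594 513.7088205  512.76211549]
```

Board measured: centre about (555.6, −307.9), yaw −6.3°, width 60.5, length about 140, which matches the sizes given. Next I'll lower the closed fingers to just above its face.

Request:
{"api": "send_rows", "payload": {
  "steps": [
    [0,0,-0.003,0.015,-0.02,-0.16,0],
    [0,0,0,0,0,-0.16,0],
    [0,0,0,0,0,-0.16,0],
    [0,0,0,0,0,-0.16,0],
    [0,0,0,0,0,-0.12,0],
    [0,0,0,0,0,-0.06,0],
    [0,0,0,0,0,0,0],
    [0,0,0,0,0,0,0],
    [0,0,0,0,0,-0.01,0],
    [0,0,0,0,0,0,0]
  ]
}}

```text
time: 2.48
eef_pos: [577.6, -310.6, 86.4]
ee_rot: [[0.994, -0.11, 0.002], [-0.11, -0.994, -0.002], [0.003, 0.002, -1.0]]
contact_force: [-0.1, 0.1, 1.2]
opening: -0.001
```

Request:
{"api": "send_rows", "payload": {
  "steps": [
    [0,0,0,0,0,-0.01,0],
    [0,0,0,0,0,-0.01,0],
    [0,0,0,0,0,0,0],
    [0,0,0,0,0,0,0]
  ]
}}

```text
time: 2.82
eef_pos: [576.7, -309.6, 80.4]
ee_rot: [[0.994, -0.109, -0.0], [-0.109, -0.994, -0.0], [-0.0, 0.0, -1.0]]
contact_force: [0.8, -0.8, -0.2]
opening: 0.002
```

Request:
{"api": "send_rows", "payload": {
  "steps": [
    [0,0,0,0,0,-0.005,0],
    [0,0,0,0,0,-0.005,0],
    [0,0,0,0,0,0,0],
    [0,0,0,0,0,0,0]
  ]
}}

```text
time: 3.15
eef_pos: [576.9, -309.9, 79.1]
ee_rot: [[0.994, -0.109, 0.001], [-0.109, -0.994, -0.001], [0.001, 0.001, -1.0]]
contact_force: [-1.4, 0.6, 5.6]
opening: -0.002
```

Request:
{"api": "send_rows", "payload": {
  "steps": [
    [0,0,0,0,0,-0.005,0],
    [0,0,0,0,0,0,0],
    [0,0,0,0,0,0,0]
  ]
}}

```text
time: 3.4
eef_pos: [577.2, -310.1, 79.1]
ee_rot: [[0.994, -0.109, 0.001], [-0.109, -0.994, -0.001], [0.001, 0.001, -1.0]]
contact_force: [-3.3, 2.6, 11.2]
opening: -0.003
```

Request:
{"api": "send_rows", "payload": {
  "steps": [
    [0,0,0,-0.01,0.001,0,0],
    [0,0,0,-0.02,0.002,0,0],
    [0,0,0,-0.02,0.002,0,0],
    [0,0,0,-0.02,0.002,0,0],
    [0,0,0,-0.02,0.002,0,0],
    [0,0,0,-0.01,0.001,0,0],
    [0,0,0,0,0,0,0]
  ]
}}

```text
time: 3.98
eef_pos: [557.6, -308.5, 79.1]
ee_rot: [[0.994, -0.11, 0.003], [-0.11, -0.994, -0.002], [0.003, 0.002, -1.0]]
contact_force: [-0.8, -0.3, 7.8]
opening: -0.0
```

```bash
cat > chk.py <<'E'
from h import *
import sys,pickle
s=r.get_state();print(s["time"],np.round(s["eef_pos"],1),np.round(s["contact_force"],1))
for n in sys.argv[2:]:
    pickle.dump(r.get_calibration(n),open(f"{n}{sys.argv[1]}.pkl","wb"));cv2.imwrite(f"pics/{n}{sys.argv[1]}.png",r.capture(n))
E
python3 chk.py 2 wrist top
python3 - <<'E'
import cv2
# top view green profile along board; compare front end
for f in("top0","top2"):
    im=cv2.imread(f"pics/{f}.png");S=cv2.cvtColor(im,cv2.COLOR_BGR2HSV)
    print([(v,S[v,360].tolist()) for v in range(176,190)],[(v,S[v,360].tolist()) for v in range(230,245)])
E
```

```text
3.9833 [ 557.6 -308.5   79.1] [-0.8 -0.3  7.8]
[(176, [97, 19, 248]), (177, [96, 20, 248]), (178, [95, 19, 248]), (179, [97, 19, 247]), (180, [96, 21, 230]), (181, [87, 37, 185]), (182, [77, 96, 165]), (183, [69, 97, 161]), (184, [64, 86, 161]), (185, [65, 84, 160]), (186, [44, 60, 194]), (187, [37, 52, 219]), (188, [42, 55, 215]), (189, [43, 55, 213])] [(230, [78, 171, 146]), (231, [78, 169, 146]), (232, [78, 125, 151]), (233, [83, 44, 187]), (234, [92, 20, 229]), (235, [94, 18, 233]), (236, [92, 28, 162]), (237, [84, 132, 81]), (238, [84, 195, 89]), (239, [84, 204, 105]), (240, [84, 204, 116]), (241, [84, 189, 119]), (242, [84, 180, 119]), (243, [84, 185, 120]), (244, [83, 185, 121])]
[(176, [95, 18, 251]), (177, [97, 18, 251]), (178, [96, 19, 252]), (179, [97, 18, 249]), (180, [96, 21, 236]), (181, [96, 22, 234]), (182, [90, 13, 255]), (183, [90, 7, 255]), (184, [90, 7, 255]), (185, [90, 7, 255]), (186, [90, 7, 255]), (187, [90, 8, 255]), (188, [93, 23, 248]), (189, [82, 53, 196])] [(230, [4, 117, 168]), (231, [4, 116, 169]), (232, [4, 117, 168]), (233, [4, 118, 169]), (234, [4, 119, 169]), (235, [4, 117, 170]), (236, [4, 116, 170]), (237, [4, 119, 170]), (238, [5, 119, 170]), (239, [5, 118, 171]), (240, [5, 118, 171]), (241, [5, 117, 172]), (242, [5, 117, 172]), (243, [4, 117, 172]), (244, [5, 118, 171])]
```

View pics/wrist2.png

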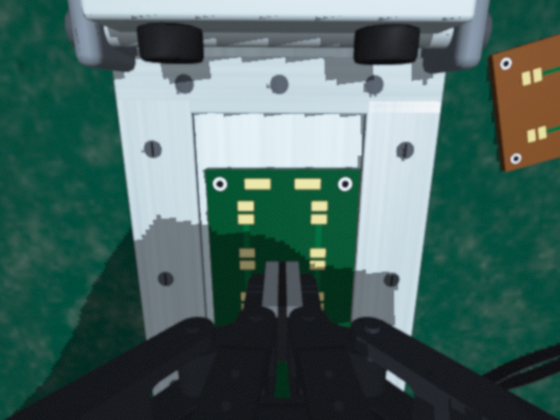

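The wrist view shows the board following the fingers: its back end is at row 168 and the bare nest floor is visible at rows 113–168. I'll keep dragging.

Request:
{"api": "send_rows", "payload": {
  "steps": [
    [0,0,0,-0.01,0.001,0,0],
    [0,0,0,-0.02,0.002,0,0],
    [0,0,0,-0.02,0.002,0,0],
    [0,0,0,-0.02,0.002,0,0],
    [0,0,0,-0.02,0.002,0,0],
    [0,0,0,-0.02,0.002,0,0],
    [0,0,0,-0.02,0.002,0,0],
    [0,0,0,-0.02,0.002,0,0],
    [0,0,0,-0.01,0.001,0,0],
    [0,0,0,0,0,0,0]
  ]
}}

```text
time: 4.92
eef_pos: [525.6, -305.2, 79.1]
ee_rot: [[0.994, -0.11, 0.003], [-0.109, -0.994, -0.002], [0.003, 0.002, -1.0]]
contact_force: [0.6, 1.1, 8.8]
opening: -0.002
```

```bash
python3 chk.py 3 wrist side
python3 - <<'E'
from board import *
import pickle
for k in(2,3):
    c=pickle.load(open(f"wrist{k}.pkl","rb"));im=cv2.imread(f"pics/wrist{k}.png")
    H=cv2.cvtColor(im,cv2.COLOR_BGR2HSV)
    # back edge rows: white->green for columns
    P=[]
    for u in list(range(225,240))+list(range(280,290))+list(range(325,335)):
        col=H[:,u,1].astype(int);v=next((v for v in range(118,250) if col[v]>110 and col[v+3]>110),None)
        if v:P.append((u,v-.5))
    Q=ray(c,np.array(P),60);x=np.array([.99398,-.1096]);n=np.array([.1096,.99398])
    print(k,np.median(Q[:,:2]@x), "slope",np.polyfit(Q[:,:2]@n,Q[:,:2]@x,1))
E
```

```text
4.9167 [ 525.6 -305.2   79.1] [0.6 1.1 8.8]
2 636.449093947455 slope [4.47645868e-03 6.37640143e+02]
3 604.7393901509548 slope [1.02855834e-02 6.07104606e+02]
```

The board is out by about 51 mm. That leaves about 46 mm hanging over the front and its middle about 24 mm behind the edge. Next I'll lift, back off and open the gripper.

Request:
{"api": "send_rows", "payload": {
  "steps": [
    [0,0,0,0,0,0.02,0],
    [0,0,0,0,0,0.06,0],
    [0,0,0,0,0,0.12,0],
    [0,0,0,-0.06,0.007,0.12,0.5],
    [0,0,0,-0.1,0.011,0,1],
    [0,0,0,-0.1,0.012,0,1],
    [0,0,0,-0.08,0.01,0,1],
    [0,0,0,0,0,0,1],
    [0,0,0,0,0,0,1],
    [0,0,0,0,0,0,1]
  ]
}}

```text
time: 5.85
eef_pos: [457.2, -296.7, 141.9]
ee_rot: [[0.994, -0.11, 0.001], [-0.11, -0.994, -0.001], [0.001, 0.001, -1.0]]
contact_force: [-0.0, 0.0, -0.1]
opening: 0.969
```

```bash
python3 chk.py 4 wrist; python3 -c "
import numpy as np
from rig import r
p=r.get_state()['eef_pos'];print(p[0]*.99398-p[1]*.1096,p[0]*.1096+p[1]*.99398)"
```

```text
5.85 [ 457.2 -296.7  141.9] [-0.   0.  -0.1]
487.0292420613988 -244.77534288943377
```

View pics/wrist4.png

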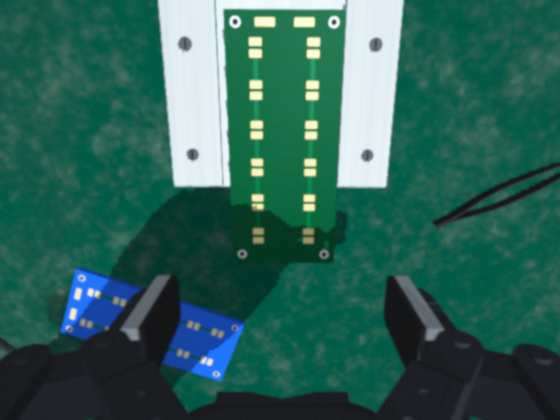

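The board overhangs well: its front end is at row 262 and the base edge at row 187. I'll measure it, and then descend.

Run:
```python
from board import *
import pickle
c=pickle.load(open("wrist4.pkl","rb"));im=cv2.imread("pics/wrist4.png")
L,R=edges(im,c,60,25,175,190,375)
x=np.array([.99398,-.1096]);n=np.array([.1096,.99398])
for P in(L,R):
    f=fit(P);print(f[0],f[1]@n)
P=ray(c,[(282,262),(282,9.5)],60)[:,:2];print(P@x,P@n);print(ray(c,[(200,187),(365,187)],60)[:,:2]@x)
```

```text
-6.55302 -215.57555088745116
-6.635534 -276.4553774658203
[465.02824508 603.99480509] [-245.06899491 -245.08624691]
[512.56656907 512.50083092]
```

Request:
{"api": "send_rows", "payload": {
  "steps": [
    [0,0,-0.001,0,-0.004,-0.08,1],
    [0,0,0,0,0,-0.12,1],
    [0,0,0,0,0,-0.1,1],
    [0,0,0,0,0,-0.08,1],
    [0,0,0,0,0,-0.05,1],
    [0,0,0,0,0,-0.02,1],
    [0,0,0,0,0,0,1],
    [0,0,0,0,0,0,1]
  ]
}}

```text
time: 6.57
eef_pos: [457.2, -297.6, 52.1]
ee_rot: [[0.994, -0.112, 0.001], [-0.112, -0.994, -0.001], [0.001, 0.001, -1.0]]
contact_force: [0.5, 0.2, 0.1]
opening: 0.998
```

Request:
{"api": "send_rows", "payload": {
  "steps": [
    [0,0,0,0,0,0,0.85],
    [0,0,0,0,0,0,0.8],
    [0,0,0,0,0,0,0.75],
    [0,0,0,0,0,0,0.7],
    [0,0,0,0,0,0,0.65],
    [0,0,0,0,0,0,0.6],
    [0,0,0,0,0,0,0.5],
    [0,0,0,0,0,0,0.5]
  ],
  "force": 50
}}

```text
time: 7.23
eef_pos: [457.1, -297.6, 52.1]
ee_rot: [[0.994, -0.113, 0.001], [-0.113, -0.994, -0.001], [0.001, 0.001, -1.0]]
contact_force: [-0.8, 1.7, 5.8]
opening: 0.707
```

Request:
{"api": "send_rows", "payload": {
  "steps": [
    [0,0,0,0,0,0,0.5],
    [0,0,0,0,0,0.01,0.5],
    [0,0,0,0,0,0.02,0.5],
    [0,0,0,0,0,0.04,0.5],
    [0,0,0,0,0,0.06,0.5],
    [0,0,0,0,0,0.06,0.5],
    [0,0,0,0,0,0.06,0.5],
    [0,0,0,0,0,0,0.5],
    [0,0,0,0,0,0,0.5]
  ]
}}

```text
time: 7.98
eef_pos: [457.3, -298.0, 102.7]
ee_rot: [[0.994, -0.113, 0.002], [-0.113, -0.994, -0.002], [0.002, 0.002, -1.0]]
contact_force: [-0.2, -0.0, -1.4]
opening: 0.708
```

```bash
python3 chk.py 5 wrist side
python3 - <<'E'
import cv2,numpy as np
a=cv2.imread("pics/wrist5.png");b=cv2.imread("pics/side5.png")[120:260,230:420]
cv2.imwrite("pics/z5.png",np.hstack([cv2.resize(a,(400,300)),cv2.resize(b,(400,300))]))
E
```

```text
7.9833 [ 457.3 -298.   102.7] [-0.2 -0.  -1.4]
```

View pics/z5.png

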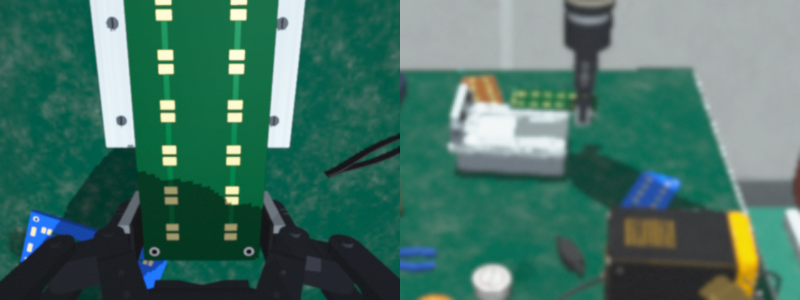

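Held level at 50 N, showing about 1.4 N of weight. I'll lift it and carry it to just beside the holder, so the wrist camera can see the holder past the board.

Request:
{"api": "send_rows", "payload": {
  "steps": [
    [0,0,0,0,0,0.06,0.5],
    [0,0,0,0,0,0.1,0.5],
    [0,0,0,0,0,0.12,0.5],
    [0,0,0,0,0,0.12,0.5],
    [0,0,0,0,0.03,0.08,0.5],
    [0,0,0.004,0.02,0.08,0.02,0.5],
    [0,0,0.004,0.02,0.12,0,0.5],
    [0,0,0.004,0.02,0.12,0,0.5],
    [0,0,0.004,0.02,0.12,0,0.5],
    [0,0,0.004,0.02,0.12,0,0.5],
    [0,0,0.004,0.02,0.12,0,0.5],
    [0,0,0.004,0.02,0.12,0,0.5]
  ]
}}

```text
time: 9.08
eef_pos: [484.6, -130.0, 201.7]
ee_rot: [[1.0, -0.024, -0.0], [-0.024, -1.0, 0.0], [-0.0, -0.0, -1.0]]
contact_force: [-0.1, 0.3, -0.2]
opening: 0.709
```

Request:
{"api": "send_rows", "payload": {
  "steps": [
    [0,0,0.004,0.02,0.12,0,0.5],
    [0,0,0.004,0.02,0.12,0,0.5],
    [0,0,0.004,0.02,0.14,0,0.5],
    [0,0,0.004,0.02,0.14,0,0.5],
    [0,0,0.004,0.02,0.14,0,0.5],
    [0,0,0.004,0.02,0.14,0,0.5],
    [0,0,0.004,0.02,0.14,0,0.5],
    [0,0,0.004,0.02,0.14,0,0.5],
    [0,0,0.004,0.02,0.14,0,0.5],
    [0,0,0.004,0.02,0.1,0,0.5],
    [0,0,0.002,0.02,0.06,0,0.5],
    [0,0,0,0,0.02,0,0.5]
  ]
}}

```text
time: 10.08
eef_pos: [528.9, 150.2, 201.4]
ee_rot: [[0.994, 0.109, -0.0], [0.109, -0.994, 0.0], [-0.0, -0.0, -1.0]]
contact_force: [0.0, -0.5, -1.5]
opening: 0.714
```

Request:
{"api": "send_rows", "payload": {
  "steps": [
    [0,0,0,0,0,0,0.5],
    [0,0,0,0,0,0,0.5],
    [0,0,0,0,0,0,0.5]
  ]
}}

```text
time: 10.33
eef_pos: [528.7, 147.6, 201.4]
ee_rot: [[0.994, 0.105, -0.0], [0.105, -0.994, -0.0], [-0.0, 0.0, -1.0]]
contact_force: [0.1, 0.3, -0.4]
opening: 0.712
```

```bash
python3 chk.py 6 wrist top
```

```text
10.3333 [528.7 147.6 201.4] [ 0.1  0.3 -0.4]
```

View pics/wrist6.png

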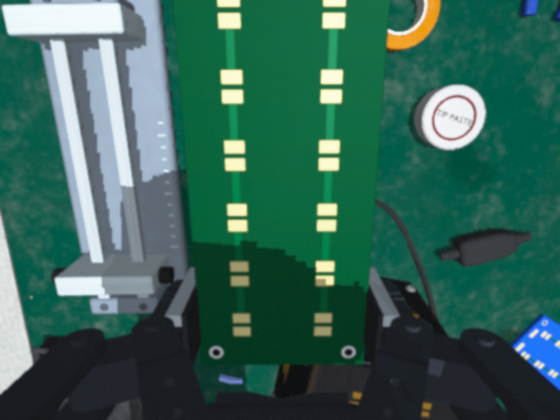

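Run:
```python
import cv2
im=cv2.imread("pics/wrist6.png");g=cv2.cvtColor(im,cv2.COLOR_BGR2GRAY)
for v in(80,120,160,220):print(v,[(u,int(g[v,u])) for u in range(40,150)][::1] if v==120 else [int(x) for x in g[v,48:150]])
print([int(x) for x in g[15:60,60]],"\n",[int(x) for x in g[245:310,110]])
print(*["col%d %s"%(u,[int(x) for x in g[250:305,u]]) for u in(75,150)],sep="\n")
z=cv2.resize(im[0:330,0:200],None,fx=1.8,fy=1.8,interpolation=2);zz=cv2.resize(im[235:325,30:200],(440,233));import numpy as np
o=np.zeros((594,800,3),np.uint8);o[:,:360]=z;o[:233,360:]=zz;cv2.imwrite("pics/z6.png",o)
```

```text
80 [138, 158, 168, 172, 174, 174, 174, 175, 181, 200, 221, 230, 233, 233, 233, 234, 234, 233, 232, 232, 231, 225, 201, 153, 107, 86, 86, 92, 96, 100, 100, 100, 102, 101, 101, 103, 103, 106, 124, 153, 172, 179, 178, 179, 179, 179, 179, 180, 180, 182, 181, 181, 182, 182, 181, 184, 198, 220, 232, 234, 234, 234, 236, 236, 234, 233, 234, 233, 229, 211, 162, 112, 93, 97, 101, 102, 104, 105, 104, 109, 126, 157, 178, 183, 184, 184, 184, 184, 184, 184, 184, 184, 185, 185, 186, 185, 187, 187, 188, 188, 187, 187]
120 [(40, 69), (41, 66), (42, 66), (43, 65), (44, 64), (45, 64), (46, 66), (47, 67), (48, 67), (49, 68), (50, 69), (51, 69), (52, 67), (53, 72), (54, 88), (55, 115), (56, 142), (57, 163), (58, 171), (59, 173), (60, 174), (61, 174), (62, 175), (63, 178), (64, 192), (65, 217), (66, 230), (67, 234), (68, 235), (69, 235), (70, 236), (71, 236), (72, 234), (73, 233), (74, 232), (75, 232), (76, 227), (77, 210), (78, 163), (79, 121), (80, 102), (81, 97), (82, 97), (83, 100), (84, 101), (85, 102), (86, 101), (87, 103), (88, 103), (89, 103), (90, 103), (91, 104), (92, 109), (93, 127), (94, 155),
[... 2026 characters left out ...]
 150, 153, 155, 157, 155, 154, 150, 149, 149, 147, 149, 148, 149, 149, 149, 144, 134, 128, 126, 127, 136, 151, 164, 172, 177, 179, 178, 178, 177, 177, 177, 177]
col75 [68, 65, 63, 62, 61, 61, 60, 61, 61, 69, 82, 99, 111, 117, 120, 119, 117, 118, 118, 118, 119, 119, 118, 116, 118, 125, 151, 193, 226, 238, 243, 243, 244, 243, 242, 241, 241, 241, 240, 239, 239, 241, 241, 237, 215, 159, 105, 81, 74, 77, 77, 77, 74, 75, 77]
col150 [102, 103, 102, 97, 103, 107, 111, 110, 111, 109, 110, 110, 111, 112, 111, 111, 111, 110, 111, 111, 114, 111, 110, 110, 112, 118, 129, 140, 146, 147, 150, 149, 149, 147, 146, 146, 146, 147, 149, 151, 151, 152, 147, 131, 107, 87, 83, 88, 95, 100, 101, 103, 105, 103, 103]
```

View pics/z6.png

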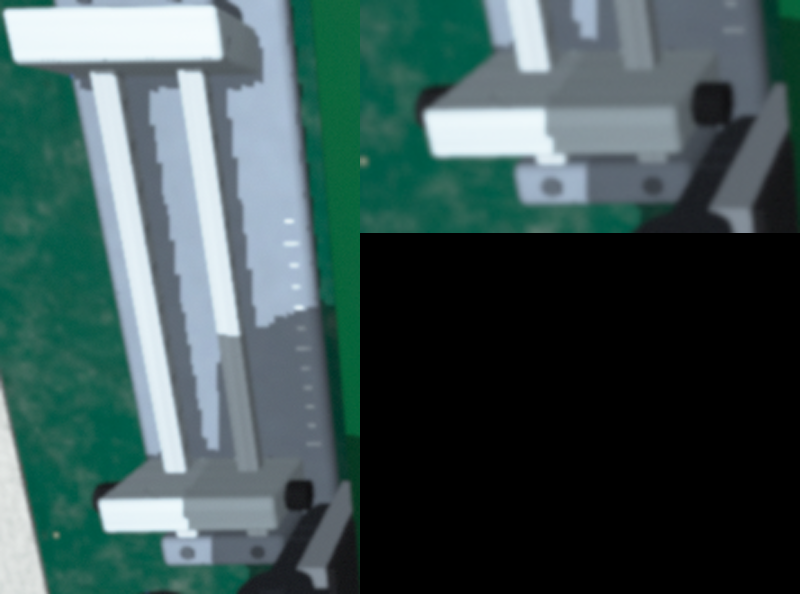

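Rails visible: left one (65→98, rows 60–255), right one (110→143). The near top edge of the fixed jaw is at about row 33, and the sliding jaw's top spans rows 276–295. I'll cast rays at these heights.

Run:
```python
from board import *
import pickle
c=pickle.load(open("wrist6.pkl","rb"));im=cv2.imread("pics/wrist6.png");g=cv2.cvtColor(im,cv2.COLOR_BGR2GRAY).astype(float)
def cross(a,lo,hi,t,up):
    for u in range(lo,hi):
        if up and a[u]<t<=a[u+1] or not up and a[u]>=t>a[u+1]: return u+(t-a[u])/(a[u+1]-a[u])
e={k:[] for k in"abcd"}
for v in range(65,180):
    l=52+(v-65)*.275; 
    a=cross(g[v],int(l)-4,int(l)+25,205,1);b=a and cross(g[v],int(a)+4,int(a)+20,165,0)
    d0=b and cross(g[v],int(b)+10,int(b)+50,205,1);d1=d0 and cross(g[v],int(d0)+4,int(d0)+20,165,0)
    for k,u in zip("abcd",(a,b,d0,d1)):
        if u:e[k].append((u,v))
f=[fit(ray(c,np.array(e[k]),45)) for k in"abcd"]
yaw=np.mean([q[0] for q in f]);A=np.radians(yaw);x=np.array([np.cos(A),np.sin(A)]);n=np.array([-x[1],x[0]])
print([q[0] for q in f],[q[1]@n for q in f]);yc=np.mean([q[1]@n for q in f])
fj=[(u,cross(g[:,u],20,45,170,0)) for u in range(20,135,5)];P=fit(ray(c,np.array(fj),64)[:,[1,0,2]]);Q=ray(c,np.array(fj),64)[:,:2]
print("fixed",np.polyfit(Q@n,Q@x,1),np.median(Q@x))
sl=[(u,cross(g[:,u],270,285,170,1)) for u in range(62,92,4)];bk=[(u,cross(g[:,u],288,305,160,0)) for u in range(62,92,4)]
print("slide face",np.median(ray(c,np.array(sl),72)[:,:2]@x),"back",np.median(ray(c,np.array(bk),72)[:,:2]@x))
fx=np.median(Q@x)-70
print("yaw",yaw,"yc",yc,"x0",fx,"rest",fx*x+yc*n)
np.savez("holder.npz",yaw=yaw,yc=yc,x0=fx)
# plate right edge etc skip; held board
c0=np.array(r.get_state()["eef_pos"])
S=cv2.cvtColor(im,cv2.COLOR_BGR2HSV)
E=np.array(r.get_state()["ee_rot"]);print("toolyaw",np.degrees(np.arctan2(E[1,0],E[0,0])))
for z in (203,207,212):
    Q=ray(c,[(282,363),(281,50),(216,352),(348,352)],z)[:,:2]-c0[:2];print(z,Q@E[:2,0],Q@E[:2,1])
```

```text
[np.float32(6.643041), np.float32(6.890067), np.float32(6.67417), np.float32(6.8809237)] [np.float32(244.68002), np.float32(234.80518), np.float32(210.83511), np.float32(200.9104)]
 ** On entry to DLASCL parameter number  4 had an illegal value
 ** On entry to DLASCL parameter number  4 had an illegal value
 ** On entry to DLASCL parameter number  4 had an illegal value
 ** On entry to DLASCL parameter number  4 had an illegal value
 ** On entry to DLASCL parameter number  5 had an illegal value
 ** On entry to DLASCL parameter number  4 had an illegal valueTraceback (most recent call last):
  File "<stdin>", line 18, in <module>
    c, resids, rank, s = lstsq(lhs, rhs, rcond)
                         ~~~~~^^^^^^^^^^^^^^^^^
    x, resids, rank, s = _umath_linalg.lstsq(a, b, rcond,
                         ~~~~~~~~~~~~~~~~~~~^^^^^^^^^^^^^
                                             signature=signature)
                                             ^^^^^^^^^^^^^^^^^^^^
    raise LinAlgError("SVD did not converge in Linear Least Squares")
numpy.linalg.LinAlgError: SVD did not converge in Linear Least Squares
```

```bash
cat > hold.py <<'E'
from board import *
import pickle
c=pickle.load(open("wrist6.pkl","rb"));im=cv2.imread("pics/wrist6.png");g=cv2.cvtColor(im,cv2.COLOR_BGR2GRAY).astype(float)
def cross(a,lo,hi,t,up):
    for u in range(lo,hi):
        if up and a[u]<t<=a[u+1] or not up and a[u]>=t>a[u+1]: return u+(t-a[u])/(a[u+1]-a[u])
yaw,yc=6.77,222.8
A=np.radians(yaw);x=np.array([np.cos(A),np.sin(A)]);n=np.array([-x[1],x[0]])
def row(us,lo,hi,t,up,z):
    P=[(u,cross(g[:,u],lo,hi,t,up)) for u in us];P=np.array([p for p in P if p[1]],float);Q=ray(c,P,z)[:,:2];return P[len(P)//2],np.median(Q@x),np.polyfit(Q@n,Q@x,1)[0]
F=row(range(35,125,3),24,45,170,0,64);print("fixed",F)
print("slide face",row(range(64,92,4),270,285,170,1,72),"back",row(range(64,92,4),288,305,160,0,72))
fx=F[1]-70;print("x0",fx,"rest",fx*x+yc*n)
s=r.get_state();E=np.array(s["ee_rot"]);p=np.array(s["eef_pos"]);print("toolyaw",np.degrees(np.arctan2(E[1,0],E[0,0])))
for z in(203,207,212):
    Q=ray(c,[(282,363),(281,50),(216,352),(348,352)],z)[:,:2]-p[:2];print(z,Q@E[:2,0],Q@E[:2,1])
E
python3 hold.py
```

```text
fixed (array([80.        , 33.27906977]), np.float64(657.9131173191648), np.float64(-0.0032957007331846622))
slide face (array([ 76.        , 276.41463415]), np.float64(487.3577023425649), np.float64(-0.0028498145613042305)) back (array([ 76.        , 295.01886792]), np.float64(471.32113321241155), np.float64(-0.0018322487974748603))
x0 587.9131173191648 rest [557.54925225 290.55206905]
toolyaw 6.043317369760203
203 [-26.41508212  89.60330719 -21.0874209  -21.14127546] [ 8.48637347e-03 -3.11375970e-01 -2.62455249e+01  2.62753977e+01]
207 [-23.01481763  89.19221051 -17.86217729 -17.91426265] [ 1.37533058e-03 -3.07979102e-01 -2.53901561e+01  2.54053831e+01]
212 [-18.76448701  88.67833965 -13.83062278 -13.88049665] [-7.51347304e-03 -3.03733017e-01 -2.43209452e+01  2.43178648e+01]
```

The holder fits the sizes given: rails 34.0 apart, jaw 16.0 thick, gap 170.5. Its yaw is 6.77° and the rest centre is (557.5, 290.6). I'll move above it, leaving about 5 mm to the fixed jaw.

Request:
{"api": "send_rows", "payload": {
  "steps": [
    [0,0,0.002,-0.02,0.06,0,0.5],
    [0,0,0.002,-0.02,0.12,0,0.5],
    [0,0,0,-0.02,0.14,0,0.5],
    [0,0,0,-0.02,0.14,0,0.5],
    [0,0,0,-0.02,0.12,0,0.5],
    [0,0,0,-0.02,0.08,-0.02,0.5],
    [0,0,0,0,0.023,-0.08,0.5],
    [0,0,0,0,0,-0.12,0.5],
    [0,0,0,0,0,-0.12,0.5],
    [0,0,0,0,0,-0.1,0.5],
    [0,0,0,0,0,-0.06,0.5],
    [0,0,0,0,0,0,0.5]
  ]
}}

```text
time: 11.43
eef_pos: [510.2, 239.4, 98.1]
ee_rot: [[0.982, 0.187, -0.012], [0.188, -0.982, 0.035], [-0.005, -0.036, -0.999]]
contact_force: [-0.8, -0.1, -1.6]
opening: 0.714
```

Request:
{"api": "send_rows", "payload": {
  "steps": [
    [0,0,0,0,0,0,0.5],
    [0,0,0,0,0,0,0.5],
    [0,0,0,0,0,0,0.5]
  ]
}}

```text
time: 11.68
eef_pos: [513.1, 240.1, 103.0]
ee_rot: [[0.982, 0.188, -0.005], [0.188, -0.982, 0.036], [0.002, -0.036, -0.999]]
contact_force: [-0.3, 0.9, -0.4]
opening: 0.708
```

```bash
python3 chk.py 7 wrist
python3 - <<'E'
from rig import r
import numpy as np
s=r.get_state();p=np.array(s['eef_pos']);E=np.array(s['ee_rot']);a=np.radians(6.77);x=np.array([np.cos(a),np.sin(a)]);n=np.array([-x[1],x[0]])
print(p[:2]@x,p[:2]@n,np.degrees(np.arctan2(E[1,0],E[0,0])),s['opening'])
E
```

```text
11.6833 [513.1 240.1 103. ] [-0.3  0.9 -0.4]
537.811057695129 177.89743259870292 10.829581319502749 0.7125539636698226
```

View pics/wrist7.png

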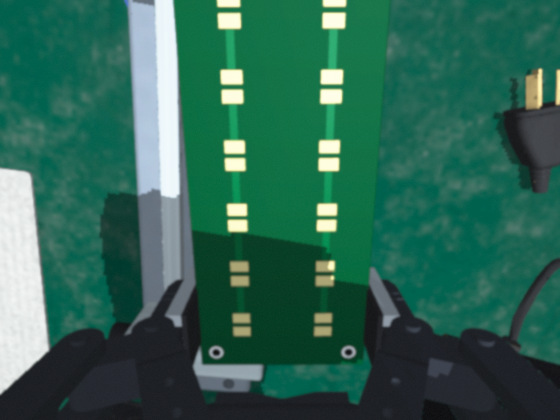

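Run:
```python
from rig import r
import numpy as np
s=r.get_state();print(np.round(s['joint_pos'],3),np.round(s['qvel'],3),np.round(s['effort'],2),s['eef_pos'])
```

```text
[ 0.188  0.019 -0.26   1.29   0.036  3.141] [ 0.     0.001 -0.007 -0.002 -0.002 -0.   ] [-2.000e-02 -5.096e+01  5.002e+01 -5.000e-02  1.500e-01 -0.000e+00] [513.08983174 240.05635769 102.9162904 ]
```

Joint 6 hit its end (3.141), so the arm stopped short with a small tilt; no contact. At the holder the yaw can only be reached with the tool a half turn round. I'll raise the board, turn it 176° the other way and level it.

Request:
{"api": "send_rows", "payload": {
  "steps": [
    [-0.004,0,0.01,0,0,0.05,0.5],
    [-0.004,0,0.02,0,0,0.07,0.5],
    [-0.0035,-0.0015,0.03,0,0,0.08,0.5],
    [0,0,0.035,0,0,0.08,0.5],
    [0,0,0.035,0,0,0.08,0.5],
    [0,0,0.035,0,0,0.08,0.5],
    [0,0,0.035,0,0,0.08,0.5],
    [0,0,0.035,0,0,0.08,0.5],
    [0,0,0.035,0,0,0.06,0.5],
    [0,0,0.035,0,0,0.04,0.5],
    [0,0,0.035,0,0,0.02,0.5],
    [0,0,0.035,0,0,0,0.5]
  ]
}}

```text
time: 12.73
eef_pos: [512.8, 240.1, 248.3]
ee_rot: [[0.195, 0.981, 0.003], [0.981, -0.195, -0.005], [-0.004, 0.003, -1.0]]
contact_force: [0.9, 1.2, -2.7]
opening: 0.706
```

Request:
{"api": "send_rows", "payload": {
  "steps": [
    [0,0,0.035,0.02,0.01,0,0.5],
    [0,0,0.035,0.03,0.02,0,0.5],
    [0,0,0.035,0.03,0.02,0,0.5],
    [0,0,0.035,0.03,0.02,0,0.5],
    [0,0,0.035,0.03,0.02,0,0.5],
    [0,0,0.035,0.03,0.02,0,0.5],
    [0,0,0.035,0.03,0.02,0,0.5],
    [0,0,0.035,0.03,0.02,0,0.5],
    [0,0,0.035,0.03,0.02,0,0.5],
    [0,0,0.035,0.03,0.02,0,0.5],
    [0,0,0.035,0.03,0.02,0,0.5],
    [0,0,0.035,0.03,0.02,0,0.5]
  ]
}}

```text
time: 13.73
eef_pos: [582.5, 286.2, 246.8]
ee_rot: [[-0.901, 0.433, 0.006], [0.433, 0.901, -0.002], [-0.006, 0.0, -1.0]]
contact_force: [0.2, 0.3, -0.7]
opening: 0.707
```

Request:
{"api": "send_rows", "payload": {
  "steps": [
    [0,0,0.035,0.03,0.02,0,0.5],
    [0,0,0.035,0.03,0.02,0,0.5],
    [0,0,0.035,0.015,0.01,0,0.5],
    [0,0,0.03,0,0,0,0.5],
    [0,0,0.025,0,0,0,0.5],
    [0,0,0.015,0,0,0,0.5],
    [0,0,0.007,0,0,0,0.5],
    [0,0,0,0,0,0,0.5],
    [0,0,0,0,0,0,0.5],
    [0,0,0,0,0,0,0.5]
  ]
}}

```text
time: 14.57
eef_pos: [597.1, 296.0, 245.7]
ee_rot: [[-0.993, -0.116, 0.005], [-0.116, 0.993, 0.001], [-0.005, 0.0, -1.0]]
contact_force: [-0.1, -0.3, -1.1]
opening: 0.71
```

```bash
python3 chk.py 8 wrist
cat > pose.py <<'E'
from rig import r
import numpy as np
s=r.get_state();p=np.array(s['eef_pos']);E=np.array(s['ee_rot']);a=np.radians(6.77);x=np.array([np.cos(a),np.sin(a)]);n=np.array([-x[1],x[0]])
print("along",p[:2]@x,"lat",p[:2]@n,"yaw",np.degrees(np.arctan2(E[1,0],E[0,0])),"ztool",E[:,2].round(4),s['opening'],np.round(s["joint_pos"],3))
def d(al,la):
    q=(al*x+la*n-p[:2])/200;print("shift",q)
E
python3 -c "
from pose import *
d(628.9,222.8)"
```

```text
14.5667 [597.1 296.  245.7] [-0.1 -0.3 -1.1]
along 627.8304748258026 lat 223.47962330673354 yaw -173.35133572668886 ztool [ 5.3e-03  7.0e-04 -1.0e+00] 0.711193561744931 [ 2.650e-01  3.060e-01  3.150e-01  1.575e+00 -1.000e-03  1.490e-01]
shift [ 0.00571092 -0.00274402]
```

View pics/wrist8.png

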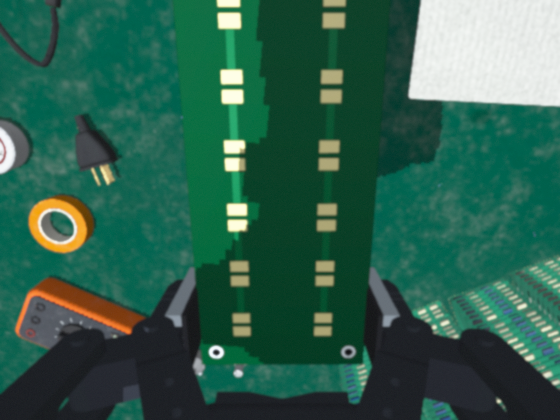

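The grip is unchanged and the pose is right (joint 6 is at 0.15). I'll trim the tilt and position, then descend.

Request:
{"api": "send_rows", "payload": {
  "steps": [
    [0,0.0017,0.0007,0.005,-0.003,-0.06,0.5],
    [0,0,0,0,0,-0.12,0.5],
    [0,0,0,0,0,-0.14,0.5],
    [0,0,0,0,0,-0.14,0.5],
    [0,0,0,0,0,-0.14,0.5],
    [0,0,0,0,0,-0.12,0.5],
    [0,0,0,0,0,-0.08,0.5],
    [0,0,0,0,0,-0.05,0.5],
    [0,0,0,0,0,-0.02,0.5],
    [0,0,0,0,0,0,0.5],
    [0,0,0,0,0,0,0.5]
  ]
}}

```text
time: 15.53
eef_pos: [598.6, 295.4, 72.3]
ee_rot: [[-0.993, -0.119, 0.001], [-0.119, 0.993, 0.001], [-0.001, 0.001, -1.0]]
contact_force: [0.4, 0.5, -1.3]
opening: 0.714
```

```bash
python3 chk.py 9 wrist side top; python3 -c "
from pose import *
d(628.9,222.8);print(p)"
python3 - <<'E'
import cv2,numpy as np
b=cv2.imread("pics/side9.png")[250:370,220:400];t=cv2.imread("pics/top9.png")[150:280,90:220]
cv2.imwrite("pics/z9.png",np.hstack([cv2.resize(b,(450,300),interpolation=2),cv2.resize(t,(300,300),interpolation=2)]))
E
```

```text
15.5333 [598.6 295.4  72.3] [ 0.4  0.5 -1.3]
along 629.6678415689003 lat 222.86322560640016 yaw -173.1889196274245 ztool [ 0.0018  0.0013 -1.    ] 0.7138769078737707 [2.630e-01 3.470e-01 5.000e-02 1.272e+00 1.000e-03 1.440e-01]
shift [-0.00377517 -0.00076651]
[599.00538289 295.53706925  72.86548278]
```

View pics/z9.png

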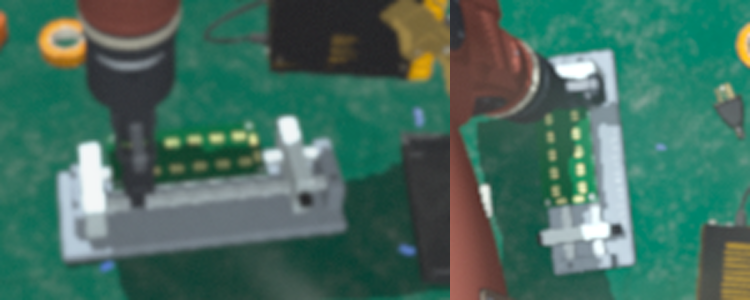

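Side and top crops: the board lies between the jaws, level, over both rails. I've now used all 12 views, so from here I check by numbers. Lowering to touch.

Request:
{"api": "send_rows", "payload": {
  "steps": [
    [0,0,0,-0.004,0,-0.03,0.5],
    [0,0,0,0,0,-0.04,0.5],
    [0,0,0,0,0,-0.03,0.5],
    [0,0,0,0,0,-0.02,0.5],
    [0,0,0,0,0,-0.01,0.5],
    [0,0,0,0,0,0,0.5],
    [0,0,0,0,0,0,0.5]
  ]
}}

```text
time: 16.27
eef_pos: [597.3, 295.3, 45.2]
ee_rot: [[-0.993, -0.119, -0.0], [-0.119, 0.993, 0.001], [0.0, 0.001, -1.0]]
contact_force: [-0.3, 0.1, -0.7]
opening: 0.709
```

Request:
{"api": "send_rows", "payload": {
  "steps": [
    [0,0,0,0,0,-0.005,0.5],
    [0,0,0,0,0,-0.005,0.5],
    [0,0,0,0,0,0,0.5],
    [0,0,0,0,0,0,0.5]
  ]
}}

```text
time: 16.6
eef_pos: [597.4, 295.3, 43.4]
ee_rot: [[-0.993, -0.119, -0.0], [-0.119, 0.993, 0.001], [0.0, 0.001, -1.0]]
contact_force: [0.9, 0.1, -0.6]
opening: 0.71
```

Request:
{"api": "send_rows", "payload": {
  "steps": [
    [0,0,0,0,0,-0.005,0.5],
    [0,0,0,0,0,-0.003,0.5],
    [0,0,0,0,0,0,0.5],
    [0,0,0,0,0,0,0.5]
  ]
}}

```text
time: 16.93
eef_pos: [597.5, 295.4, 42.6]
ee_rot: [[-0.993, -0.119, 0.0], [-0.119, 0.993, 0.001], [-0.0, 0.001, -1.0]]
contact_force: [-3.6, -1.1, 4.5]
opening: 0.71
```

Request:
{"api": "send_rows", "payload": {
  "steps": [
    [0,0,0,0,0,-0.005,0.5],
    [0,0,0,0,0,0,0.5],
    [0,0,0,0,0,0,0.5]
  ]
}}

```text
time: 17.18
eef_pos: [597.8, 295.5, 42.6]
ee_rot: [[-0.993, -0.119, 0.001], [-0.119, 0.993, 0.001], [-0.001, 0.001, -1.0]]
contact_force: [-5.3, -2.3, 10.3]
opening: 0.713
```

Contact came at z = 42.6, against 42.1 expected, so the board is on the rails. I'll ease the press and open slowly.

Request:
{"api": "send_rows", "payload": {
  "steps": [
    [0,0,0,0,0,0.005,0.5],
    [0,0,0,0,0,0.003,0.5],
    [0,0,0,0,0,0,0.72],
    [0,0,0,0,0,0,0.76],
    [0,0,0,0,0,0,0.82],
    [0,0,0,0,0,0,0.9],
    [0,0,0,0,0,0,1],
    [0,0,0,0,0,0,1],
    [0,0,0,0,0,0,1],
    [0,0,0,0,0,0,1]
  ]
}}

```text
time: 18.02
eef_pos: [597.3, 295.3, 42.3]
ee_rot: [[-0.993, -0.119, -0.0], [-0.119, 0.993, 0.001], [0.0, 0.001, -1.0]]
contact_force: [1.0, -0.1, -0.3]
opening: 1.004
```

Request:
{"api": "send_rows", "payload": {
  "steps": [
    [0,0,0,0,0,0.02,1],
    [0,0,0,0,0,0.06,1],
    [0,0,0,0,0,0.12,1],
    [0,0,0,0,0,0.14,1],
    [0,0,0,0,0,0.16,1],
    [0,0,0,0,0,0.16,0.5],
    [0,0,0,0,0,0.14,0],
    [0,0,0,0,0,0.08,0],
    [0,0,0,0,0,0,0],
    [0,0,0,0,0,0,0]
  ]
}}

```text
time: 18.85
eef_pos: [598.0, 295.5, 220.5]
ee_rot: [[-0.993, -0.119, 0.003], [-0.119, 0.993, 0.002], [-0.003, 0.001, -1.0]]
contact_force: [0.0, 0.1, 0.2]
opening: 0.298
```

```bash
python3 chk.py 10 wrist side top; python3 -c "
from pose import *
print(p)"
python3 - <<'E'
from board import *
import pickle
c=pickle.load(open("wrist10.pkl","rb"));im=cv2.imread("pics/wrist10.png");H=cv2.cvtColor(im,cv2.COLOR_BGR2HSV)
a=np.radians(6.77);x=np.array([np.cos(a),np.sin(a)]);n=np.array([-x[1],x[0]])
o=587.9*x+222.8*n
for k in (-70,-40,0,40,60):
    q=[proj(c,np.r_[o+k*x+j*n,50])[0].round(0).tolist() for j in(-40,-31,0,31,40)];print(k,q)
    for j0,j1 in((-45,-22),(22,45)):
        row=[]
        for j in np.arange(j0,j1,1.5):
            u,v=proj(c,np.r_[o+k*x+j*n,50])[0].round().astype(int)
            row.append((H[v,u].tolist() if 0<=u<560 and 0<=v<420 else None))
        print("  ",j0,row)
E
```

```text
18.85 [598.  295.5 220.5] [0.  0.1 0.2]
along 627.3640245491383 lat 222.74819550604553 yaw -173.18868355594196 ztool [-2.2e-03  2.0e-04 -1.0e+00] 0.02277517895871575 [2.630e-01 3.070e-01 2.650e-01 1.531e+00 1.000e-03 1.440e-01]
[596.73118975 295.15125796 217.05330806]
-70 [[227.0, 46.0], [239.0, 46.0], [282.0, 46.0], [324.0, 46.0], [336.0, 46.0]]
   -45 [[84, 255, 100], [84, 237, 100], [91, 81, 120], [105, 50, 190], [104, 47, 221], [104, 47, 221], [105, 47, 221], [106, 48, 221], [105, 50, 219], [91, 61, 167], [77, 171, 131], [76, 147, 137], [79, 55, 193], [87, 29, 226], [80, 53, 197], [76, 138, 139]]
   22 [[76, 161, 73], [79, 64, 99], [84, 43, 118], [76, 109, 84], [76, 180, 71], [79, 113, 77], [102, 51, 115], [106, 47, 129], [104, 46, 128], [104, 49, 126], [104, 49, 129], [106, 50, 127], [106, 47, 124], [104, 53, 111], [89, 86, 71], [83, 176, 58]]
-40 [[229.0, 89.0], [241.0, 89.0], [281.0, 89.0], [322.0, 89.0], [334.0, 89.0]]
   -45 [[80, 103, 116], [81, 105, 114], [92, 61, 133], [106, 49, 197], [105, 47, 221], [102, 33, 235], [101, 18, 247], [102, 19, 246], [101, 35, 231], [96, 53,
[... 1463 characters left out ...]
106, 49, 125], [104, 51, 126], [106, 48, 123], [102, 51, 110], [94, 63, 97], [83, 121, 84]]
60 [[234.0, 214.0], [245.0, 214.0], [281.0, 214.0], [318.0, 214.0], [329.0, 214.0]]
   -45 [[82, 154, 109], [83, 166, 106], [97, 60, 148], [105, 51, 186], [104, 48, 221], [102, 46, 226], [104, 45, 225], [104, 46, 224], [105, 48, 222], [101, 52, 173], [79, 118, 119], [76, 146, 119], [76, 145, 118], [77, 140, 118], [76, 144, 119], [77, 141, 119]]
   22 [[77, 105, 126], [77, 129, 117], [77, 131, 115], [77, 133, 115], [77, 135, 113], [77, 133, 113], [83, 71, 112], [104, 47, 125], [106, 49, 126], [106, 49, 126], [106, 49, 126], [106, 49, 129], [105, 48, 148], [103, 50, 162], [97, 67, 137], [106, 153, 153]]
```

The board lies centred on the rails: its edges are at about ±31 mm and its mid-line is within 0.5 mm of the holder axis. Next I'll take the closed gripper behind the sliding jaw.

Request:
{"api": "send_rows", "payload": {
  "steps": [
    [0,0,0,-0.06,-0.007,0,0],
    [0,0,0,-0.1,-0.012,0,0],
    [0,0,0,-0.12,-0.014,0,0],
    [0,0,0,-0.12,-0.014,0,0],
    [0,0,0,-0.12,-0.014,0,0],
    [0,0,0,-0.12,-0.014,0,0],
    [0,0,0,-0.12,-0.014,0,0],
    [0,0,0,-0.09,-0.012,0,0],
    [0,0,0,-0.055,-0.006,0,0],
    [0,0,0,0,0,0,0],
    [0,0,0,0,0,0,0]
  ]
}}

```text
time: 19.92
eef_pos: [416.0, 273.9, 217.7]
ee_rot: [[-0.993, -0.119, -0.001], [-0.119, 0.993, 0.001], [0.001, 0.001, -1.0]]
contact_force: [1.0, 0.6, 0.2]
opening: -0.0
```

```bash
python3 chk.py 11 wrist; python3 -c "
from pose import *
d(446,222.8);print(p)"
python3 - <<'E'
from board import *
import pickle
c=pickle.load(open("wrist11.pkl","rb"));im=cv2.imread("pics/wrist11.png")
a=np.radians(6.77);x=np.array([np.cos(a),np.sin(a)]);n=np.array([-x[1],x[0]])
for z in(72,):
    s=[]
    for k in np.arange(440,520,2):
        u,v=proj(c,np.r_[k*x+(222.8-30)*n,z])[0].round().astype(int);s.append((int(k),im[v,u].tolist() if 0<=u<560 and 0<=v<420 else None))
    print(s)
E
```

```text
19.9167 [416.  273.9 217.7] [1.  0.6 0.2]
along 445.83139895078097 lat 222.85862356637872 yaw -173.18645697198616 ztool [-7.e-04  5.e-04 -1.e+00] 0.0030817835169531837 [ 3.180e-01 -2.110e-01 -2.670e-01  1.516e+00  1.000e-03  1.990e-01]
shift [ 0.00087168 -0.0001917 ]
[416.45130661 273.86111737 217.73707129]
[(440, [225, 205, 185]), (442, [225, 205, 185]), (444, [224, 203, 183]), (446, [223, 202, 181]), (448, [223, 202, 181]), (450, [213, 189, 171]), (452, [145, 129, 116]), (454, [124, 111, 100]), (456, [126, 114, 104]), (458, [128, 121, 111]), (460, [127, 121, 110]), (462, [129, 123, 111]), (464, [126, 120, 110]), (466, [126, 120, 110]), (468, [127, 121, 110]), (470, [189, 181, 163]), (472, [254, 253, 248]), (474, [254, 254, 250]), (476, [254, 253, 248]), (478, [254, 252, 247]), (480, [254, 252, 246]), (482, [254, 253, 248]), (484, [253, 251, 243]), (486, [232, 220, 200]), (488, [221, 201, 179]), (490, [222, 201, 180]), (492, [224, 205, 184]), (494, [222, 202, 181]), (496, [222, 202, 181]), (498, [221, 202, 182]), (500, [224, 207, 187]), (502, [204, 187, 163]), (504, [204, 188, 162]), (506, [208, 191, 168]), (508, [220, 207, 183]), (510, [211, 195, 171]), (512, [210, 192, 168]), (514, [210, 191, 168]), (516, [217, 197, 177]), (518, [215, 193, 174])]
```

The jaw's top is confirmed at 470–486 from the opposite side. Descending behind it to a tip height of about 55.

Request:
{"api": "send_rows", "payload": {
  "steps": [
    [0,0,0,0,0,-0.06,0],
    [0,0,0,0,0,-0.12,0],
    [0,0,0,0,0,-0.14,0],
    [0,0,0,0,0,-0.14,0],
    [0,0,0,0,0,-0.12,0],
    [0,0,0,0,0,-0.08,0],
    [0,0,0,0,0,-0.05,0],
    [0,0,0,0,0,-0.01,0],
    [0,0,0,0,0,0,0],
    [0,0,0,0,0,0,0]
  ]
}}

```text
time: 20.8
eef_pos: [417.0, 274.0, 75.1]
ee_rot: [[-0.993, -0.118, 0.001], [-0.118, 0.993, 0.001], [-0.001, 0.001, -1.0]]
contact_force: [0.3, 0.0, 0.1]
opening: 0.001
```

Request:
{"api": "send_rows", "payload": {
  "steps": [
    [0,0,0,0.01,0.001,0,0],
    [0,0,0,0.015,0.002,0,0],
    [0,0,0,0.015,0.002,0,0],
    [0,0,0,0.015,0.002,0,0],
    [0,0,0,0.015,0.002,0,0],
    [0,0,0,0.01,0.001,0,0],
    [0,0,0,0,0,0,0]
  ]
}}

```text
time: 21.38
eef_pos: [432.6, 275.9, 74.3]
ee_rot: [[-0.993, -0.119, -0.0], [-0.119, 0.993, 0.001], [0.0, 0.001, -1.0]]
contact_force: [0.3, 0.2, -0.3]
opening: 0.003
```

Request:
{"api": "send_rows", "payload": {
  "steps": [
    [0,0,0,0.01,0.001,0,0],
    [0,0,0,0.01,0.001,0,0],
    [0,0,0,0.012,0.0015,0,0],
    [0,0,0,0.012,0.0015,0,0],
    [0,0,0,0.012,0.0015,0,0],
    [0,0,0,0.012,0.0015,0,0],
    [0,0,0,0,0,0,0]
  ]
}}

```text
time: 21.97
eef_pos: [446.4, 277.5, 74.2]
ee_rot: [[-0.993, -0.118, -0.0], [-0.118, 0.993, 0.001], [-0.0, 0.001, -1.0]]
contact_force: [0.6, -0.3, 0.3]
opening: -0.001
```

```bash
cat > jaw.py <<'E'
from board import *
import sys
c=r.get_calibration("wrist");im=r.capture("wrist");cv2.imwrite("pics/wj%s.png"%sys.argv[1],im)
s=r.get_state();print(np.round(s["eef_pos"],1),np.round(s["contact_force"],1))
a=np.radians(6.77);x=np.array([np.cos(a),np.sin(a)]);n=np.array([-x[1],x[0]])
for l in(-33,33):
    o=[]
    for k in np.arange(460,540,2):
        u,v=proj(c,np.r_[k*x+(222.8+l)*n,72])[0].round().astype(int);o.append((int(k),int(im[v,u].mean()) if 0<=u<560 and 0<=v<420 else None))
    print(l,(u,v),o)
E
python3 jaw.py 1
```

```text
[446.4 277.5  74.4] [-1.  -1.1 -0.1]
-33 (np.int64(207), np.int64(426)) [(460, 67), (462, 61), (464, 64), (466, 67), (468, 67), (470, 66), (472, 60), (474, 63), (476, 41), (478, 93), (480, 118), (482, 91), (484, 34), (486, 34), (488, 37), (490, 35), (492, 34), (494, 38), (496, 40), (498, 39), (500, 38), (502, 44), (504, 43), (506, 43), (508, 44), (510, 43), (512, 43), (514, 43), (516, 40), (518, 36), (520, 33), (522, 34), (524, 35), (526, 34), (528, 36), (530, 33), (532, 34), (534, 34), (536, None), (538, None)]
33 (np.int64(356), np.int64(426)) [(460, 55), (462, 68), (464, 80), (466, 77), (468, 85), (470, 88), (472, 112), (474, 92), (476, 94), (478, 123), (480, 125), (482, 89), (484, 34), (486, 33), (488, 35), (490, 34), (492, 33), (494, 39), (496, 40), (498, 38), (500, 37), (502, 44), (504, 44), (506, 44), (508, 44), (510, 43), (512, 44), (514, 38), (516, 36), (518, 35), (520, 35), (522, 34), (524, 35), (526, 33), (528, 32), (530, 33), (532, 34), (534, 32), (536, None), (538, None)]
```

```bash
cat > sj.py <<'E'
from board import *
import sys
c=r.get_calibration("side")
a=np.radians(6.77);x=np.array([np.cos(a),np.sin(a)]);n=np.array([-x[1],x[0]])
def prof(im,l,z):
    g=im.mean(2).astype(np.float32);k=np.arange(460,526,2.);P=np.array([proj(c,np.r_[q*x+(222.8+l)*n,z])[0] for q in k],np.float32)
    v=cv2.remap(g,P[:,0:1],P[:,1:2],cv2.INTER_LINEAR).ravel();return [(int(q),int(w)) for q,w in zip(k,v)]
if len(sys.argv)>1:
    im=r.capture("side");cv2.imwrite("pics/sj%s.png"%sys.argv[1],im)
    for l,z in((36,72),(38,62)):print("old",prof(cv2.imread("pics/side10.png"),l,z));print("new",prof(im,l,z))
E
python3 sj.py 1
```

```text
old [(460, 115), (462, 127), (464, 138), (466, 143), (468, 144), (470, 148), (472, 156), (474, 164), (476, 167), (478, 167), (480, 167), (482, 167), (484, 166), (486, 159), (488, 145), (490, 135), (492, 143), (494, 169), (496, 198), (498, 216), (500, 220), (502, 221), (504, 223), (506, 224), (508, 223), (510, 217), (512, 206), (514, 183), (516, 145), (518, 106), (520, 87), (522, 81), (524, 74)]
new [(460, 115), (462, 127), (464, 137), (466, 142), (468, 142), (470, 140), (472, 140), (474, 139), (476, 139), (478, 138), (480, 139), (482, 141), (484, 145), (486, 149), (488, 156), (490, 162), (492, 163), (494, 163), (496, 164), (498, 164), (500, 165), (502, 158), (504, 144), (506, 133), (508, 134), (510, 152), (512, 173), (514, 180), (516, 162), (518, 136), (520, 125), (522, 116), (524, 100)]
old [(460, 126), (462, 138), (464, 147), (466, 155), (468, 163), (470, 170), (472, 169), (474, 164), (476, 156), (478, 148), (480, 143), (482, 142), (484, 145), (486, 145), (488, 138), (490, 132), (492, 136), (494, 148), (496, 159), (498, 165), (500, 167), (502, 168), (504, 169), (506, 170), (508, 171), (510, 167), (512, 156), (514, 137), (516, 118), (518, 108), (520, 100), (522, 93), (524, 87)]
new [(460, 125), (462, 135), (464, 143), (466, 146), (468, 148), (470, 149), (472, 150), (474, 149), (476, 148), (478, 147), (480, 148), (482, 148), (484, 148), (486, 149), (488, 151), (490, 152), (492, 151), (494, 149), (496, 148), (498, 149), (500, 150), (502, 149), (504, 139), (506, 132), (508, 137), (510, 148), (512, 153), (514, 149), (516, 143), (518, 139), (520, 132), (522, 116), (524, 103)]
```

The side view shows the jaw has moved about 16 mm with the finger (top now at 487–504), and about 15 mm remains. Continuing.

Request:
{"api": "send_rows", "payload": {
  "steps": [
    [0,0,0,0.008,0.001,0,0],
    [0,0,0,0.01,0.001,0,0],
    [0,0,0,0.01,0.001,0,0],
    [0,0,0,0.01,0.0015,0,0],
    [0,0,0,0.01,0.001,0,0],
    [0,0,0,0.01,0.0015,0,0],
    [0,0,0,0,0,0,0]
  ]
}}

```text
time: 22.65
eef_pos: [458.0, 278.9, 74.3]
ee_rot: [[-0.993, -0.118, 0.0], [-0.118, 0.993, 0.001], [-0.0, 0.001, -1.0]]
contact_force: [-0.1, -0.1, -0.1]
opening: 0.001
```

Request:
{"api": "send_rows", "payload": {
  "steps": [
    [0,0,0,0.005,0.0005,0,0],
    [0,0,0,0.005,0.0005,0,0],
    [0,0,0,0,0,0,0],
    [0,0,0,0,0,0,0]
  ]
}}

```text
time: 22.98
eef_pos: [459.6, 279.1, 74.3]
ee_rot: [[-0.993, -0.119, -0.0], [-0.119, 0.993, 0.001], [-0.0, 0.001, -1.0]]
contact_force: [-1.4, 0.3, -0.0]
opening: -0.002
```

Request:
{"api": "send_rows", "payload": {
  "steps": [
    [0,0,0,0.005,0.0005,0,0],
    [0,0,0,0,0,0,0],
    [0,0,0,0.005,0.0005,0,0],
    [0,0,0,0,0,0,0],
    [0,0,0,0,0,0,0]
  ]
}}

```text
time: 23.4
eef_pos: [461.6, 279.4, 74.3]
ee_rot: [[-0.993, -0.119, -0.0], [-0.119, 0.993, 0.001], [0.0, 0.001, -1.0]]
contact_force: [-1.5, 0.8, 0.8]
opening: 0.0
```

Request:
{"api": "send_rows", "payload": {
  "steps": [
    [0,0,0,0.005,0.0005,0,0],
    [0,0,0,0,0,0,0],
    [0,0,0,0,0,0,0]
  ]
}}

```text
time: 23.65
eef_pos: [461.7, 279.4, 74.3]
ee_rot: [[-0.993, -0.119, -0.002], [-0.119, 0.993, 0.001], [0.002, 0.001, -1.0]]
contact_force: [-6.4, -0.9, 5.1]
opening: -0.004
```

Request:
{"api": "send_rows", "payload": {
  "steps": [
    [0,0,0,0.005,0.0005,0,0],
    [0,0,0,0,0,0,0],
    [0,0,0,0,0,0,0]
  ]
}}

```text
time: 23.9
eef_pos: [461.8, 279.4, 74.2]
ee_rot: [[-0.993, -0.119, -0.004], [-0.119, 0.993, 0.0], [0.004, 0.001, -1.0]]
contact_force: [-12.0, -1.5, 8.5]
opening: 0.003
```

The jaw has stopped firmly at 491.4, against 490.9 predicted, and the force is rising with no travel: the board is nipped. Backing off and lifting away.

Request:
{"api": "send_rows", "payload": {
  "steps": [
    [0,0,0,0,0,0,0],
    [0,0,0,-0.02,-0.002,0,0],
    [0,0,0,-0.05,-0.006,0,0],
    [0,0,0,-0.06,-0.007,0,0],
    [0,0,0,0,0,0.06,0],
    [0,0,0,0,0,0.14,0],
    [0,0,0,0,0,0.16,0],
    [0,0,0,0,0,0.16,0],
    [0,0,0,0,0,0.16,0],
    [0,0,0,0,0,0.08,0],
    [0,0,0,0,0,0,0],
    [0,0,0,0,0,0,0]
  ]
}}

```text
time: 24.9
eef_pos: [438.8, 276.7, 228.1]
ee_rot: [[-0.993, -0.118, 0.003], [-0.118, 0.993, 0.002], [-0.003, 0.001, -1.0]]
contact_force: [-0.1, -0.6, -1.0]
opening: -0.0
```

```bash
python3 chk.py 12 wrist side top
python3 - <<'E'
from sj import *
import pickle
g0=cv2.imread("pics/side12.png");print(prof(g0,36,72))
# wrist: profiles on board plane & jaw
w=pickle.load(open("wrist12.pkl","rb"));im=cv2.imread("pics/wrist12.png");H=cv2.cvtColor(im,cv2.COLOR_BGR2HSV)
def smp(k,l,z):
    u,v=proj(w,np.r_[k*x+(222.8+l)*n,z])[0].round().astype(int);return H[v,u].tolist() if 0<=u<560 and 0<=v<420 else None
print("jawtop",[(k,smp(k,-25,72)) for k in range(496,526,2)])
print("fixed end, z50",[(k,smp(k,-22,50)) for k in range(640,666,2)])
for k in(530,588,640):print(k,[(l,smp(k,l,50)) for l in list(range(-36,-26))+list(range(27,37))])
# bystanders: top image change vs start, away from arm & workpieces
a0=cv2.imread("pics/top0.png");b0=cv2.imread("pics/top12.png")
for nm,(u,v) in dict(tape=(225,169),tin=(245,195),cut=(266,148),bottle=(309,137),blue=(317,281),brown=(428,185)).items():
    print(nm,int(cv2.absdiff(a0,b0)[v-15:v+15,u-18:u+18].max(2).mean()),end=" ")
E
```

```text
24.9 [438.8 276.7 228.1] [-0.1 -0.6 -1. ]
[(460, 114), (462, 125), (464, 136), (466, 142), (468, 142), (470, 141), (472, 140), (474, 141), (476, 148), (478, 166), (480, 193), (482, 218), (484, 230), (486, 235), (488, 234), (490, 232), (492, 229), (494, 228), (496, 227), (498, 226), (500, 226), (502, 227), (504, 232), (506, 236), (508, 237), (510, 237), (512, 237), (514, 237), (516, 234), (518, 223), (520, 194), (522, 148), (524, 115)]
jawtop [(496, [105, 16, 31]), (498, [100, 27, 56]), (500, [101, 36, 143]), (502, [99, 21, 242]), (504, [95, 6, 254]), (506, [96, 5, 254]), (508, [94, 7, 254]), (510, [98, 8, 254]), (512, [94, 7, 254]), (514, [94, 7, 254]), (516, [92, 33, 229]), (518, [76, 134, 126]), (520, [76, 221, 111]), (522, [76, 210, 113]), (524, [76, 221, 111])]
fixed end, z50 [(640, [109, 55, 37]), (642, [107, 48, 37]), (644, [111, 50, 36]), (646, [109, 55, 37]), (648, [113, 54, 38]), (650, [105, 57, 36]), (652, [107, 50, 36]), (654, [103, 48, 37]), (656, [105, 57, 36]), (658, [107, 48, 37]), (660, [109, 51, 40]), (662, [113, 57, 36]), (664, [113, 58, 35])]
530 [(-36, [102, 35, 2
[... 642 characters left out ...]
1, 47, 38]), (27, [109, 57, 36]), (28, [101, 57, 36]), (29, [110, 59, 39]), (30, [114, 35, 36]), (31, [113, 62, 37]), (32, [109, 54, 38]), (33, [110, 60, 38]), (34, [107, 46, 39]), (35, [116, 48, 37]), (36, [107, 50, 36])]
640 [(-36, [107, 50, 36]), (-35, [109, 54, 38]), (-34, [109, 52, 39]), (-33, [107, 50, 36]), (-32, [105, 55, 37]), (-31, [107, 60, 38]), (-30, [109, 55, 37]), (-29, [116, 54, 38]), (-28, [107, 48, 37]), (-27, [113, 60, 38]), (27, [111, 48, 37]), (28, [107, 62, 37]), (29, [105, 54, 38]), (30, [105, 55, 37]), (31, [107, 48, 37]), (32, [109, 54, 38]), (33, [107, 50, 36]), (34, [111, 48, 37]), (35, [109, 58, 35]), (36, [111, 48, 37])]
tape 1 tin 1 cut 1 bottle 1 blue 1 brown 1
```

```bash
python3 -c "
from rig import r
s=r.get_state();print(s['time'],s['contact_force']);print(r.job_done())"
```

```text
25.05 [0.13332968 1.20023132 0.14815911]
the job is handed in; nothing more can be done
None
```

The board is out of the print base and nipped between both jaws of the holder. I handed the job in at about 25 s, with the arm clear of everything.

- **Getting it out:** I dragged the board about 51 mm over the front, pressing with about 6–11 N, and gripped it by its long sides at 50 N.
- **Half turn:** on the first approach to the holder, joint 6 reached its limit (3.141 rad) and the arm stopped short, without touching anything. I raised the board, turned it half round and laid it that way.
- **Laying it down:** it touched the rails at 42.6 mm tool height, against 42.1 mm expected.
- **Clamping:** I pushed the sliding jaw until it stopped at the position expected for a 140 mm board. The push force then rose to 12 N with no more travel.

**Last checks:**
- **Sliding jaw and board:** the jaw face measured about 517, against 517.9 expected, with the board's green face right against it. The board's sides measured −31 and +30 mm from the holder's centre line.
- **Bystanders and look-alikes:** the image patches of the tape, tin, cutters, bottle and both look-alike boards are unchanged.
- **Fixed-jaw end:** the gripper hid this end in the last picture, so contact there rests on the force rise and the jaw position.

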